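Open the stock box and stack its putty tins

ROBOT

A 6-joint arm with a two-finger parallel gripper is mounted at the origin on a cart in front of the work surface, level with it; the furniture and walls round the work are solid. World frame = base frame: x ahead of the robot, y to its left, z up, the work surface at z = 0. Lengths are in mm, angles in rad, forces in N, time in s.
With the tool pointing down it reaches from about 350 to 875 mm from the base axis. Payload 4.2 kg.
Tool frame: the origin (TCP) lies midway between the tips of the shut fingers; the grasp point (between the pads) lies 19 mm behind it (arm.tcp_to_grasp is the distance from the TCP to the grasp point, in mm); z points along the fingers, y is the line along which they close (so a half turn about z gives the same grasp; the last joint's range is limited). The gripper opens to 85 mm and grips with 20 to 120 N. Pads are 22 mm wide; open, the fingers measure 114 mm over their backs; the gripper's body (76 mm by 85 mm) begins 54 mm behind the grasp point. The pads swing forward as they close: fully open they stand 13 mm farther back than shut.
Start: joints at [1.442, 0.385, 0.008, 0, -1.194, -0.259], TCP at [236.312, 578.581, 231.312] pointing down, gripper open.
Joint ranges: [-3.14, 3.14], [-1.21, 2.06], [-1.07, 1.41], [-3.16, 2.05], [-2.99, -0.16], [-3.1, 3.1]. Speed limits (rad/s): [2.79, 2.79, 3.14, 3.14, 3.14, 3.14].

INTERFACE

Orientations are given as a unit quaternion [x, y, z, w].
In Python, from bench import arm, get_image gives the robot as it stands.
- The arm moves only by the tool drive_tool, never from a script. Its argument "deltas" is a list of rows, each a list of 2 entries, a list of its own where there are three numbers: the shift along the tool's x, y, z in cm, then the turn, a rotation vector about the tool's x, y, z in degrees. In form: [[[x, y, z], [ax, ay, az]], ...]. A call has 1 to 12 rows; each row shifts and turns the commanded pose from where the row before left it, along the tool's axes as they then stand; what a row does not reach is not made up. A row lasts 1/10 s, in which the tool goes at most 50 mm and 8.59 degrees, less where a joint would pass 70% of its speed; a pose out of reach is approached as far as the arm can. A call with a gripper value outside its range is refused whole. "claw" is the finger opening in cm, from 0 to 8.54, set as the call begins (left out, the last holds). The fingers move at their own pace and stop on an object; the grip force is fixed at half the most. Time passes only in rows, so rows that do not move let the fingers close. It gives the time, the measured TCP pose, the force, the opening and the grip force at its end, in the units of the state.
- arm.read_state(): the state, without advancing time (a new reading comes with each control period).
- get_image(name): name is "scene" or "top" or "wrist"; returns a dict with "img" (480x640x3 uint8, red, green, blue), "fx", "fy", "cx", "cy" (pixels), "eye" and "orientation" of the camera in the world; the wrist camera has in their place "mount" (4x4, takes a point from camera to tool coordinates, whose origin is the TCP and whose axes are the flange's). Camera axes: x right, y down, z forward; pixel columns grow to the right and rows downward; lengths in mm; the calibration is good to about 2 mm. A picture is of the moment at which its call begins: read the wrist's pose just before it. There is no depth.
- arm.job_done(): hands the job in; it is judged then, once.
The state is a dict: "clock": time; "joints": joint angles; "joint_vel": joint speeds; "joint_efforts": joint torques, N m; "position": TCP position; "ee_rot": TCP orientation; "contact_force": force on the tool from outside, world axes, zero at the start; "wrist_torque": the same for the moment, N m; "gripper_width": finger opening in mm; "grasp_force": force on a finger pad.
Only numpy, scipy, OpenCV 4.12 (cv2) and the standard library are available. Lean on these libraries where they do the work, as an engineer would, in place of code of your own. Each camera call takes 0.05 s, during which the arm holds its last target. There are 200 camera calls.

TASK

Open the plywood stock box: tip its lid up by the finger pull at the front until the rear edge comes out from under the batten, lift it off and lay it flat, right way up, on the bench. Then take the two putty tins out of the box and stack them squarely on the putty tin that stands on the bench, one on the other. Leave that tin where it stands and do not disturb the masking tape, the sanding stick or the pin vice.

Things in the scene. Friction and masses are not known exactly. Their poses are not given: they have to be found in the camera images.
- stock_box: Plywood box, fixed, 146 mm along x (front to rear) by 152 mm along y; origin on the bench under the centre of its inner space, x to its rear. Inside 124 (x) by 140 (y) mm; front and side walls 6 mm thick; heights above the bench: floor 6, rim 48, divider at y = 0 (4 mm thick) 22, top of the rear batten 65 mm.
- stock_lid: Loose lid, 0.13 kg: plate 140 (x) by 152 (y) by 6 mm on two cross cleats 12 mm deep that drop inside the box with 2 mm play; the front cleat (x = -60 to -48 mm) stops it from sliding forward until its front is raised about 0.1 rad. Origin under its centre, level with the cleats' undersides (plate 12 to 18 mm above it), z up, x to the rear; laid down it stands on its cleats.
- pull (a point): Centre of the lid's finger pull: an upright wooden strip along the lid's front edge, 10 mm thick (lid's x), 50 mm wide (lid's y), 24 mm high, standing on the plate; this point is 12 mm above the plate, at x = -64, y = 0, z = 30 mm in the lid's frame; its axes are the lid's.
- tail (a point): Middle of the lid's rear edge, on the plate's underside (x = 70, y = 0, z = 12 mm in the lid's frame); the lid tips about this edge; axes are the lid's.
- slot (a point): Middle of the slot at the box's rear that holds the lid's rear edge (x = 70, y = 0, z = 51 mm in the box's frame; axes are the box's). The edge rests on a ledge at rim height; a batten (x = 60 to 78 mm, underside 58 mm above the bench) covers the lid's last 10 mm, so it cannot go straight up; in the slot it can be tipped to about 0.45 rad.
- spare_tin_a: Closed round grey putty tin with a yellow disc on its lid, 54 mm in diameter, 26 mm high; origin at the centre of its underside, z up. It starts in the box, in the half on the box's -y side.
- spare_tin_b: Closed round grey putty tin with a yellow disc on its lid, 54 mm in diameter, 26 mm high; origin at the centre of its underside, z up. It starts in the box, in the half on the box's +y side.
- bench_tin: Closed round grey putty tin with a yellow disc on its lid, 54 mm in diameter, 26 mm high; origin at the centre of its underside, z up. It stands alone on the bench, right of the box; the column grows on it.
- tape_roll: Roll of masking tape lying flat, 58 mm in diameter, 19 mm high, with a hole, right of the box; origin at the centre of its underside. To be left alone.
- sanding_stick_loose: Flat dark sanding stick, 150x20x5 mm (length along its x), in front of the box; origin at the centre of its underside. To be left alone.
- pin_vice: Black pin vice (slim hand drill), 126x14x14 mm (length along its x), lying on the green cutting mat (2 mm thick), left of and behind the box; origin at the centre of its underside. To be left alone.
Things that resemble listed ones, but are neither listed nor needed, are in the scene too. Leave any orange look-alike of the stock_lid alone.

How it is judged (in metres and radians):
On the way, in this order (a step that is already met when the one before it is completed fails the run):
1. the lid is tipped up at the front by more than 0.1 rad while its rear edge is still tucked under the batten (angle between stock_lid's own z axis and vertical above 0.1 rad and x of tail in the frame of stock_box above 0.058 m and z of tail in the frame of stock_box below 0.056 m and z of pull in the frame of stock_box above 0.074 m), for 0.1 s.
2. the lid lies flat, right way up, on the bench and is let go (height (world z) of stock_lid below 0.006 m and angle between stock_lid's own z axis and vertical below 0.08 rad and linear speed of stock_lid below 0.02 m/s and contact force between stock_lid and the fingers below 0.1 N), for 0.2 s.
3. one spare tin stands squarely on the bench tin and is let go (((z of spare_tin_a in the frame of bench_tin between 0.022 and 0.03 m and horizontal distance between spare_tin_a and bench_tin below 0.008 m and contact force between spare_tin_a and the fingers below 0.1 N and angle between spare_tin_a's own z axis and vertical below 0.08 rad) or (z of spare_tin_b in the frame of bench_tin between 0.022 and 0.03 m and horizontal distance between spare_tin_b and bench_tin below 0.008 m and contact force between spare_tin_b and the fingers below 0.1 N and angle between spare_tin_b's own z axis and vertical below 0.08 rad))), for 0.2 s.
4. the other spare tin stands squarely on top of it (((z of spare_tin_a in the frame of bench_tin between 0.022 and 0.03 m and horizontal distance between spare_tin_a and bench_tin below 0.008 m and z of spare_tin_b in the frame of spare_tin_a between 0.022 and 0.03 m and horizontal distance between spare_tin_b and spare_tin_a below 0.008 m) or (z of spare_tin_b in the frame of bench_tin between 0.022 and 0.03 m and horizontal distance between spare_tin_b and bench_tin below 0.008 m and z of spare_tin_a in the frame of spare_tin_b between 0.022 and 0.03 m and horizontal distance between spare_tin_a and spare_tin_b below 0.008 m))), for 0.2 s.
At the end, for the whole second after the job is handed in: The lid lies flat, right way up, on the bench (origin under 6 mm high, tilt under 0.08 rad). The three putty tins stand at rest in one upright column on the bench tin, each 22 to 30 mm above the one below, axes within 8 mm, tilt under 0.08 rad (height (world z) of stock_lid below 0.006 m and angle between each of stock_lid, spare_tin_a, spare_tin_b, bench_tin's own z axis and vertical below 0.08 rad and linear speed of each of stock_lid, spare_tin_a, spare_tin_b, bench_tin below 0.02 m/s and ((z of spare_tin_a in the frame of bench_tin between 0.022 and 0.03 m and horizontal distance between spare_tin_a and bench_tin below 0.008 m and z of spare_tin_b in the frame of spare_tin_a between 0.022 and 0.03 m and horizontal distance between spare_tin_b and spare_tin_a below 0.008 m) or (z of spare_tin_b in the frame of bench_tin between 0.022 and 0.03 m and horizontal distance between spare_tin_b and bench_tin below 0.008 m and z of spare_tin_a in the frame of spare_tin_b between 0.022 and 0.03 m and horizontal distance between spare_tin_a and spare_tin_b below 0.008 m))); the robot touches nothing.
It fails at once if the bench tin is shifted more than 20 mm (distance of bench_tin from where it was at the start of the episode above 0.02 m).
It fails at once if the masking tape is shifted more than 20 mm (distance of tape_roll from where it was at the start of the episode above 0.02 m).
It fails at once if the sanding stick is shifted more than 20 mm (distance of sanding_stick_loose from where it was at the start of the episode above 0.02 m).
It fails at once if the pin vice is shifted more than 20 mm (distance of pin_vice from where it was at the start of the episode above 0.02 m).
It also fails if it takes over 58 s, if anything falls off the work surface, if the arm or the gripper's body presses on something with over 40 N, if the wrist force passes 120 N, or if a joint passes its speed limit or range.

## Working session

There is one attempt and no reset: what is moved stays moved. The work goes in short steps, Python scripts to look and compute and a tool call to move; the robot and the scene stay as the last step left them, time stands still between calls to the robot, and variables do not carry over. Pictures are saved under pics/ and viewed, at most 10 in all, crops included, and the job is handed in when it is done.

Besides the shell and the picture viewer there is one more tool, called after ">>>" as a command line: name --argument value ..., lists and objects as JSON in quotes. drive_tool: Moves the arm, as the interface text tells. Its arguments: {"type":"object","properties":{"deltas":{"type":"array"},"claw":{"type":"number"}},"required":["deltas"]}

```bash
mkdir -p pics; ls; python3 - <<'E'
from bench import arm,get_image
import cv2
print(arm.read_state())
for n in ("scene","top"):
    d=get_image(n); cv2.imwrite(f"pics/{n}0.png",d["img"][:,:,::-1])
    print(n,{k:v for k,v in d.items() if k!="img"})
E
```

```text
pics
{'clock': 0.0, 'joints': array([ 1.44160727e+00,  3.85582544e-01,  6.59941281e-03, -4.95319232e-04,
       -1.19396872e+00, -2.58595587e-01]), 'joint_vel': array([ 0.00078929,  0.00019042,  0.00017899, -0.00092954, -0.00023935,
        0.00129133]), 'joint_efforts': array([-1.36048733e-03, -3.92286301e+01,  1.88397181e+01,  4.18610215e+00,
       -4.68559083e-03, -6.92123393e-06]), 'position': array([236.10147605, 578.05714767, 230.19609015]), 'ee_rot': array([ 9.81243492e-01, -1.92769280e-01, -1.60016826e-04,  1.09039113e-03]), 'contact_force': array([-0.74501217, -0.35900332, -0.44311999]), 'wrist_torque': array([0.05398909, 0.00557249, 0.01626341]), 'grasp_force': 0.0, 'gripper_width': 85.63862733308413}
scene {'fx': 433.0560452687996, 'fy': 433.0560452687996, 'cx': 328.24845091478363, 'cy': 235.8883785144091, 'eye': array([  44.70719509, -455.40588038,  773.06067266]), 'orientation': array([ 0.86222026, -0.30470222,  0.13980823, -0.37971889])}
top {'fx': 622.8697280761035, 'fy': 622.8697280761035, 'cx': 326.9387993663236, 'cy': 239.578983307792, 'eye': array([ 268.05656748,  123.20741534, 1958.70407832]), 'orientation': array([ 0.71394867, -0.69681567,  0.04830367, -0.0489079 ])}
```

View pics/scene0.png

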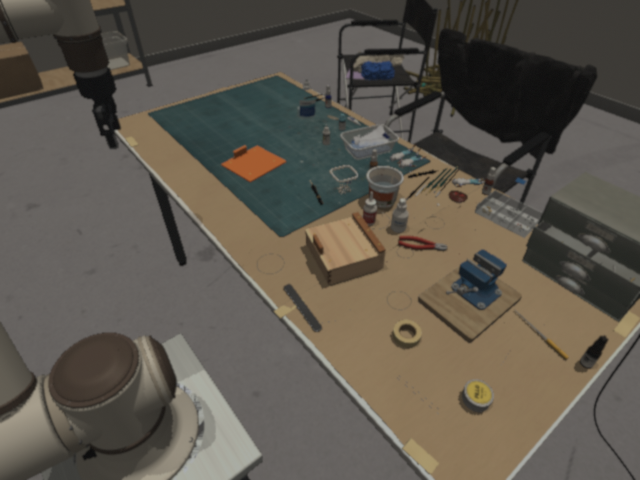

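View pics/top0.png

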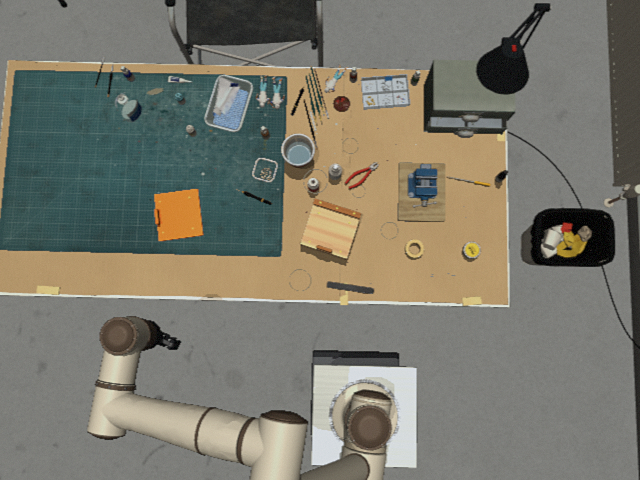

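The scene view shows the box at (345,250), with its pull at (318,245) and batten at (368,232). The tape is at (407,333), the bench tin at (479,394), the sanding stick at (302,307) and the pin vice at (316,192). The orange lid look-alike is at (253,162). In the top view the box is at (331,230), the bench tin at (471,250) and the tape at (414,248).

```bash
cat > h.py <<'E'
import numpy as np, cv2
from scipy.spatial.transform import Rotation as R
from bench import arm, get_image
def cam(n):
    s=arm.read_state(); d=get_image(n)
    if n=="wrist":
        T=np.eye(4);T[:3,:3]=R.from_quat(s["ee_rot"]).as_matrix();T[:3,3]=s["position"]
        C=T@np.array(d["mount"]); d["Rm"],d["eye"]=C[:3,:3],C[:3,3]
    else: d["Rm"]=R.from_quat(d["orientation"]).as_matrix()
    return d
def ray(d,px,z):
    px=np.atleast_2d(np.asarray(px,float))
    v=np.c_[(px[:,0]-d["cx"])/d["fx"],(px[:,1]-d["cy"])/d["fy"],np.ones(len(px))]@d["Rm"].T
    return d["eye"]+v*((z-d["eye"][2])/v[:,2])[:,None]
def proj(d,p):
    q=(np.atleast_2d(p)-d["eye"])@d["Rm"]
    return np.c_[q[:,0]/q[:,2]*d["fx"]+d["cx"],q[:,1]/q[:,2]*d["fy"]+d["cy"]]
def blobs(d,lo,hi,roi=None,amin=30):
    h=cv2.cvtColor(d["img"],cv2.COLOR_RGB2HSV); m=cv2.inRange(h,lo,hi)
    if roi: k=np.zeros_like(m); x0,y0,x1,y1=roi; k[y0:y1,x0:x1]=m[y0:y1,x0:x1]; m=k
    c,_=cv2.findContours(m,cv2.RETR_EXTERNAL,cv2.CHAIN_APPROX_NONE)
    return sorted([x for x in c if cv2.contourArea(x)>amin],key=cv2.contourArea,reverse=True)
E
python3 - <<'E'
from h import *
t=cam("top");s=cam("scene")
f=lambda d,p,z:ray(d,p,z)[0].round(0)[:2]
print("tin",f(t,(471,250),26),f(s,(479,394),26)); print("tape",f(t,(414,248),19),f(s,(407,333),19))
print("stick",f(t,[327,286],5),f(t,[374,290],5)); print("pin",f(t,(257,197),10))
print("pull",f(t,(320,254),78)); print("batten",f(t,(335,204),65))
h=cv2.cvtColor(t["img"],cv2.COLOR_RGB2HSV);h2=cv2.cvtColor(s["img"],cv2.COLOR_RGB2HSV)
for p in[(330,230),(320,253),(335,204),(331,260)]:print(p,h[p[1],p[0]])
for p in[(345,240),(318,245),(368,232),(345,270)]:print(p,h2[p[1],p[0]])
w=cam("wrist");print(w["fx"],w["cx"],w["cy"],np.array(w["mount"]).round(2).tolist())
E
```

```text
tin [ 514. -323.] [ 513. -330.]
tape [ 517. -146.] [ 513. -152.]
stick [392. 124.] [383. -23.]
pin [669. 354.]
pull [484. 148.]
batten [642. 106.]
(330, 230) [ 20  98 215]
(320, 253) [20 97 97]
(335, 204) [ 17 106 173]
(331, 260) [ 19 107 100]
(345, 240) [ 18  91 168]
(318, 245) [ 13 141  87]
(368, 232) [ 13 138 118]
(345, 270) [16 98 73]
389.9589883454226 320.9865209380406 238.91979930001546 [[0.0, -0.95, -0.3, 76.97], [1.0, 0.0, 0.0, 0.36], [-0.0, -0.3, 0.95, -142.78], [0.0, 0.0, 0.0, 1.0]]
```

>>> drive_tool --deltas '[[[3.9,3.0,-0.8],[0,0,0]],[[3.9,3.0,-0.8],[0,0,0]],[[3.9,3.0,-0.8],[0,0,0]],[[3.9,3.0,-0.8],[0,0,0]],[[3.9,3.0,-0.8],[0,0,0]],[[3.9,3.0,-0.8],[0,0,0]],[[3.9,3.0,-0.8],[0,0,0]],[[3.9,3.0,-0.8],[0,0,0]],[[3.9,3.0,-0.8],[0,0,0]],[[3.9,3.0,-0.8],[0,0,0]],[[3.9,3.0,-0.8],[0,0,0]],[[0,0,0],[0,0,0]]]' --claw 5

```text
clock: 1.45
position: [510.9, 106.6, 320.2]
ee_rot: [0.981, -0.196, 0.001, -0.0]
contact_force: [-0.2, 0.6, -0.8]
gripper_width: 49.9
grasp_force: 0.0
```

>>> drive_tool --deltas '[[[0,0,0],[0,0,8.3]],[[0,0,0],[0,0,8.3]],[[0,0,0],[0,0,8.3]],[[0,0,0],[0,0,8.3]],[[0,0,0],[0,0,8.3]],[[0,0,0],[0,0,8.3]],[[0,0,0],[0,0,8.3]],[[0,0,0],[0,0,8.3]],[[0,0,0],[0,0,8.3]],[[0,0,0],[0,0,8.3]],[[0,0,0],[0,0,0]],[[0,0,0],[0,0,0]]]'

```text
clock: 2.65
position: [508.4, 111.2, 319.2]
ee_rot: [-0.609, 0.793, 0.0, -0.0]
contact_force: [0.9, 0.0, 0.6]
gripper_width: 49.8
grasp_force: 0.0
```

```bash
python3 - <<'E'
from h import *
s=arm.read_state();print(s["clock"],s["position"],R.from_quat(s["ee_rot"]).as_matrix().round(3).tolist(),s["joints"].round(2))
d=cam("wrist"); cv2.imwrite("pics/w1.png",d["img"][:,:,::-1])
np.save("w1.npy",dict(d),allow_pickle=True)
E
```

```text
2.65 [508.42070324 111.18144715 319.19848449] [[-0.259, -0.966, -0.0], [-0.966, 0.259, 0.0], [0.0, 0.0, -1.0]] [ 0.53  0.15 -0.09 -0.   -1.33 -0.79]
```

View pics/w1.png

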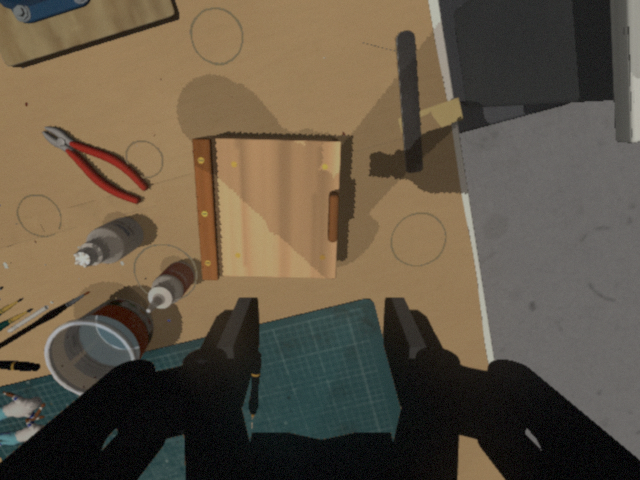

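The wrist view shows the lid at (275,208), the pull at (334,216) and the batten at (205,210), almost square to the tool. The sanding stick is at (410,100).

```bash
python3 - <<'E'
from h import *
d=np.load("w1.npy",allow_pickle=True).item()
hsv=cv2.cvtColor(d["img"],cv2.COLOR_RGB2HSV)
for p in[(334,216),(205,180),(275,180),(230,250),(350,170)]:print(p,hsv[p[1],p[0]])
for nm,roi,z in(("pull",(322,180,350,255),78),("bat",(185,120,222,290),65)):
    for c in blobs(d,(0,110,40),(14,255,190),roi)[:2]:
        r=cv2.minAreaRect(c);b=ray(d,cv2.boxPoints(r),z)[:,:2]
        print(nm,r,b.round(1).tolist(),b.mean(0).round(1), "sides",np.linalg.norm(b-np.roll(b,1,0),axis=1).round(1))
for c in blobs(d,(10,60,130),(25,150,255),(214,130,352,285),500)[:1]:
    r=cv2.minAreaRect(c);b=ray(d,cv2.boxPoints(r),54)[:,:2]
    print("lid",r,b.round(1).tolist(),b.mean(0).round(1))
E
```

```text
(334, 216) [ 12 149 116]
(205, 180) [ 13 167 139]
(275, 180) [ 15 115 160]
(230, 250) [ 19 101 179]
(350, 170) [ 17 110  86]
pull ((333.1556091308594, 216.02047729492188), (11.55685806274414, 52.06833267211914), 1.7899105548858643) [[514.5, 158.1], [499.2, 106.0], [488.2, 109.3], [503.1, 161.6]] [501.2 133.8] sides [12.  54.4 11.5 54.4]
bat ((208.02896118164062, 208.28744506835938), (142.33416748046875, 22.80356788635254), 85.98582458496094) [[616.7, 23.7], [594.5, 28.1], [635.1, 174.2], [660.0, 169.5]] [626.6  98.9] sides [152.1  22.6 151.7  25.3]
bat ((189.0, 277.0), (8.0, 24.0), 0.0) [[681.6, 174.9], [671.3, 148.0], [662.9, 150.3], [673.0, 177.2]] [672.2 162.6] sides [ 8.9 28.8  8.7 28.8]
lid ((282.5, 211.5), (145.0, 137.0), 90.0) [[598.7, 30.1], [464.3, 66.0], [502.1, 221.7], [652.8, 181.4]] [554.5 124.8]
```

>>> drive_tool --deltas '[[[-0.5,0.3,4.5],[0,0,0.6]],[[-0.5,0.3,4.5],[0,0,0]],[[-0.5,0.3,4.5],[0,0,0]],[[-0.6,0.4,4.5],[0,0,0]],[[0,0,3],[0,0,0]],[[0,0,2],[0,0,0]],[[0,0,0],[0,0,0]],[[0,0,0],[0,0,0]]]' --claw 4

```text
clock: 3.5
position: [502.3, 134.8, 89.7]
ee_rot: [-0.604, 0.797, -0.0, 0.0]
contact_force: [-0.6, -0.1, 0.5]
gripper_width: 40.0
grasp_force: 0.0
```

```bash
python3 - <<'E'
from h import *
s=arm.read_state();print(s["clock"],s["position"],s["contact_force"])
d=cam("wrist"); cv2.imwrite("pics/w2.png",d["img"][:,:,::-1])
E
```

```text
3.5 [502.3185037  134.83036499  89.74018005] [-0.58868134 -0.13278177  0.47118506]
```

View pics/w2.png

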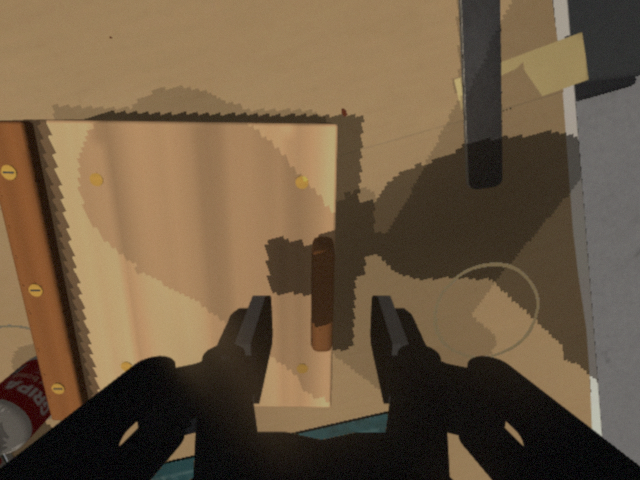

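The pull at (322,290) is centred between the fingers, whose inner edges are at 271 and 372. I'll go down and close.

>>> drive_tool --deltas '[[[0,0,1.6],[0,0,0]],[[0,0,1.6],[0,0,0]],[[0,0,0],[0,0,0]],[[0,0,0],[0,0,0]]]'

```text
clock: 3.95
position: [502.7, 135.0, 58.7]
ee_rot: [-0.603, 0.797, -0.0, 0.001]
contact_force: [0.2, 0.4, -0.5]
gripper_width: 39.9
grasp_force: 0.0
```

>>> drive_tool --deltas '[[[0,0,0],[0,0,0]],[[0,0,0],[0,0,0]],[[0,0,0],[0,0,0]],[[0,0,0],[0,0,0]],[[0,0,0],[0,0,0]],[[0,0,0],[0,0,0]]]' --claw 0.4

```text
clock: 4.55
position: [502.6, 135.0, 58.6]
ee_rot: [-0.603, 0.798, -0.0, 0.001]
contact_force: [-1.0, 0.7, 6.4]
gripper_width: 8.7
grasp_force: 60.9
```

>>> drive_tool --deltas '[[[0,-0.045,-0.47],[-2,0,0]],[[0,-0.045,-0.47],[-2,0,0]],[[0,-0.045,-0.47],[-2,0,0]],[[0,-0.045,-0.47],[-2,0,0]],[[0,-0.045,-0.47],[-2,0,0]],[[0,-0.045,-0.47],[-2,0,0]],[[0,-0.045,-0.47],[-2,0,0]],[[0,0,0],[0,0,0]],[[0,0,0],[0,0,0]],[[0,0,0],[0,0,0]]]'

```text
clock: 5.55
position: [508.4, 133.0, 89.6]
ee_rot: [-0.599, 0.792, 0.097, -0.073]
contact_force: [1.1, -0.7, 0.5]
gripper_width: 8.8
grasp_force: 60.2
```

```bash
python3 - <<'E'
from h import *
s=arm.read_state();print(s["position"],s["contact_force"],s["wrist_torque"],s["grasp_force"])
M=R.from_quat(s["ee_rot"]).as_matrix();print(M.round(3).tolist())
d=cam("scene"); im=d["img"][190:310,280:420]; cv2.imwrite("pics/s2.png",cv2.resize(im,None,fx=4,fy=4,interpolation=2)[:,:,::-1])
E
```

```text
[508.41734206 132.96018302  89.64031139] [ 1.06108907 -0.65364647  0.50107452] [ 0.01933531 -0.6364551  -0.06732676] 60.20344376564026
[[-0.272, -0.934, -0.231], [-0.962, 0.264, 0.066], [-0.001, 0.24, -0.971]]
```

View pics/s2.png

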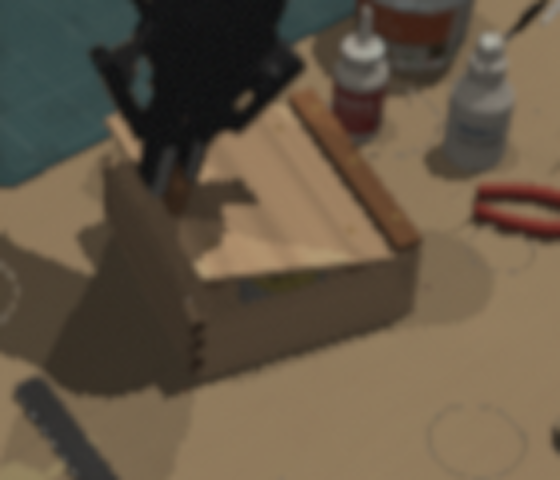

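>>> drive_tool --deltas '[[[0,0.4,0.09],[0,0,0]],[[0,0.4,0.09],[0,0,0]],[[0,0.4,0.09],[0,0,0]],[[0,0.4,0.09],[0,0,0]],[[0,0.4,0.09],[0,0,0]],[[0,0.4,0.09],[0,0,0]],[[0,0,0],[0,0,0]]]'

```text
clock: 6.3
position: [483.4, 139.6, 90.2]
ee_rot: [-0.599, 0.792, 0.098, -0.074]
contact_force: [-0.5, 1.7, 1.3]
gripper_width: 8.9
grasp_force: 60.1
```

>>> drive_tool --deltas '[[[0,0.12,-0.48],[0,0,0]],[[0,0.24,-0.97],[0,0,0]],[[0,0.5,-2],[0,0,0]],[[0,0.7,-2.9],[0,0,0]],[[0,0.7,-2.9],[2,0,0]],[[0,0.6,-2.9],[4,0,0]],[[0,0.3,-2],[4,0,0]],[[0,0,0],[4,0,0]],[[0,0,0],[0,0,0]],[[0,0,0],[0,0,0]]]'

```text
clock: 7.3
position: [484.2, 139.3, 235.5]
ee_rot: [-0.603, 0.798, 0.001, -0.001]
contact_force: [-0.6, 0.4, -1.4]
gripper_width: 9.0
grasp_force: 59.8
```

```bash
python3 - <<'E'
from h import *
s=arm.read_state();print(s["position"],s["contact_force"],s["wrist_torque"],s["grasp_force"])
M=R.from_quat(s["ee_rot"]).as_matrix();print(M.round(3).tolist())
d=cam("scene"); im=d["img"][50:350,130:530]; cv2.imwrite("pics/s3.png",cv2.resize(im,None,fx=2,fy=2)[:,:,::-1])
t=cam("top")
f=lambda p,z:ray(t,p,z)[0].round(0)[:2]
print("orange",f((203,190),10),f((203,238),10),"pin",f((244,190),9),f((271,204),9),"mat corner",f((282,255),2))
E
```

```text
[484.24177814 139.30093139 235.45472636] [-0.58783513  0.38423335 -1.37213933] [ 0.05266004  0.03489769 -0.01571627] 59.84282612800598
[[-0.272, -0.962, -0.002], [-0.962, 0.272, 0.0], [0.0, 0.002, -1.0]]
orange [688. 528.] [533. 520.] pin [691. 397.] [648. 309.] mat corner [486. 269.]
```

View pics/s3.png

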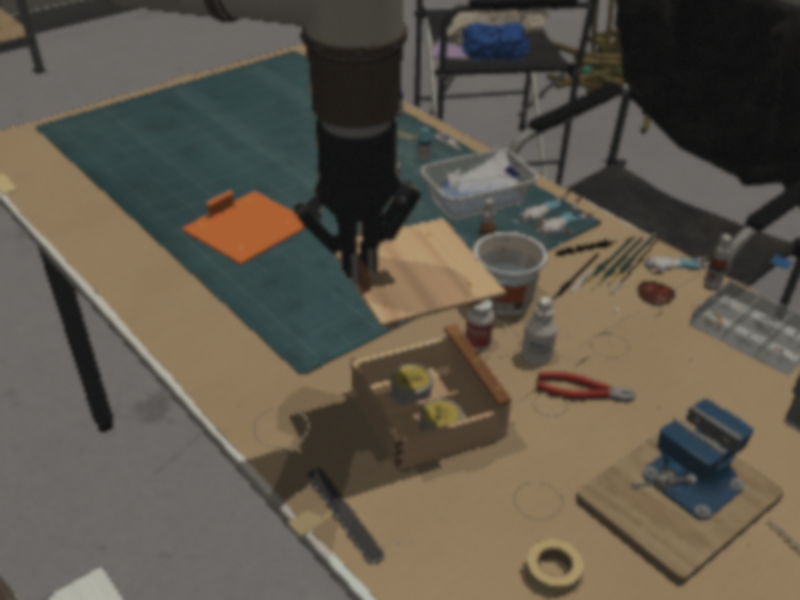

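The lid is off and level. Both tins show in the box at about (410,378) and (440,412) of the crop, and the left bench area is free. I'll carry the lid left.

>>> drive_tool --deltas '[[[-2,0.7,0],[0,0,0]],[[-4,1.5,0],[0,0,0]],[[-4.5,1.6,0],[0,0,0]],[[-4.5,1.6,0],[0,0,0]],[[-4.5,1.6,0],[0,0,0]],[[-4.2,1.6,1],[0,0,0]],[[-3,1.1,3],[0,0,0]],[[0,0,4.5],[0,0,0]],[[0,0,4.5],[0,0,0]],[[0,0,4],[0,0,0]],[[0,0,2.5],[0,0,0]],[[0,0,0],[0,0,0]]]'

```text
clock: 8.6
position: [462.8, 419.8, 34.5]
ee_rot: [-0.602, 0.798, -0.001, -0.006]
contact_force: [-0.5, -0.6, -0.6]
gripper_width: 8.7
grasp_force: 59.8
```

>>> drive_tool --deltas '[[[0,0,0],[0,0,0]],[[0,0,0.2],[0,0,0]],[[0,0,0],[0,0,0]]]'

```text
clock: 8.9
position: [465.1, 423.6, 40.0]
ee_rot: [-0.603, 0.798, 0.001, 0.002]
contact_force: [0.2, 0.7, -2.0]
gripper_width: 8.5
grasp_force: 59.8
```

Still settling. Lower slowly to contact.

>>> drive_tool --deltas '[[[0,0,0.4],[0,0,0]],[[0,0,0.4],[0,0,0]],[[0,0,0.3],[0,0,0]],[[0,0,0.2],[0,0,0]],[[0,0,0],[0,0,0]],[[0,0,0],[0,0,0]]]'

```text
clock: 9.5
position: [464.3, 422.7, 25.2]
ee_rot: [-0.603, 0.798, -0.0, -0.0]
contact_force: [-0.0, 0.2, -0.4]
gripper_width: 8.3
grasp_force: 59.8
```

>>> drive_tool --deltas '[[[0,0,0.1],[0,0,0]],[[0,0,0.1],[0,0,0]],[[0,0,0],[0,0,0]]]'

```text
clock: 9.8
position: [464.4, 422.9, 24.4]
ee_rot: [-0.603, 0.798, -0.0, 0.0]
contact_force: [-2.1, -2.0, 5.1]
gripper_width: 8.8
grasp_force: 60.6
```

>>> drive_tool --deltas '[[[0,0,0],[0,0,0]],[[0,0,0],[0,0,0]],[[0,0,0],[0,0,0]],[[0,0,0],[0,0,0]]]' --claw 3.5

```text
clock: 10.2
position: [464.4, 422.7, 23.1]
ee_rot: [-0.603, 0.798, -0.0, -0.0]
contact_force: [-0.1, 0.0, -0.9]
gripper_width: 34.9
grasp_force: 0.0
```

>>> drive_tool --deltas '[[[0,0,-0.5],[0,0,0]],[[0,0,-2],[0,0,0]],[[0,0,-4],[0,0,0]],[[0,0,-4.8],[0,0,0]],[[0,0,-4.8],[0,0,0]],[[0,0,-4.8],[0,0,0]],[[0,0,-4.8],[0,0,0]],[[0,0,0],[0,0,0]]]'

```text
clock: 11.0
position: [466.9, 424.9, 289.9]
ee_rot: [-0.603, 0.797, 0.001, 0.009]
contact_force: [-1.0, 0.2, 0.3]
gripper_width: 35.1
grasp_force: 0.0
```

```bash
python3 - <<'E'
from h import *
d=cam("scene"); im=d["img"][100:430,180:520]; cv2.imwrite("pics/s4.png",cv2.resize(im,None,fx=1.8,fy=1.8)[:,:,::-1])
for lo,hi in [((22,100,80),(34,255,255))]:
    for c in blobs(d,lo,hi,None,15)[:8]:
        m=cv2.minEnclosingCircle(c)
        e=cv2.moments(c);p=(e["m10"]/e["m00"],e["m01"]/e["m00"]);print(np.round(p,1),cv2.contourArea(c),ray(d,p,32)[0].round(1),ray(d,p,26)[0].round(1))
E
```

```text
[478.6 391.9] 378.0 [ 512.6 -328.    32. ] [ 516.3 -327.    26. ]
[350.  256.2] 151.5 [560.3  82.7  32. ] [564.4  87.1  26. ]
[335.4 238.3] 142.0 [573.7 153.9  32. ] [578.  158.8  26. ]
```

View pics/s4.png

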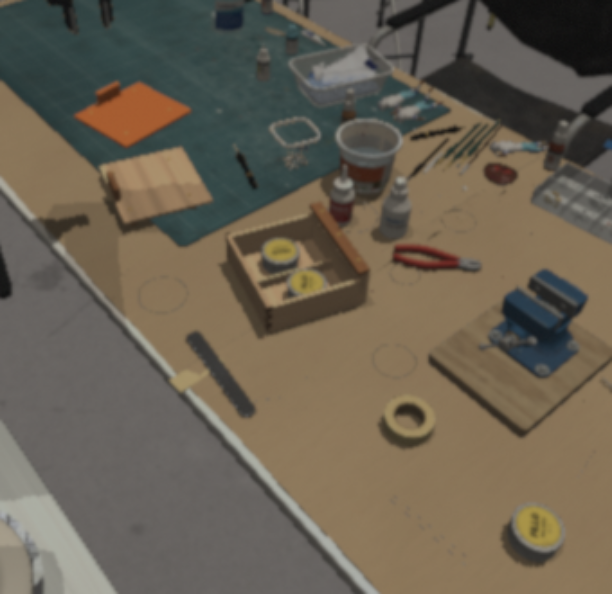

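The lid lies flat at (157,183) of the crop, clear of the pin vice at (245,165). The tins in the box show at (280,253) and (307,285), and the bench tin at (537,528). Next I'll hover over the box to measure.

>>> drive_tool --deltas '[[[3.8,-2.55,0],[0,0,0]],[[3.8,-2.55,0],[0,0,0]],[[3.8,-2.55,0],[0,0,0]],[[3.8,-2.55,0],[0,0,0]],[[3.8,-2.55,0],[0,0,0]],[[3.8,-2.55,0],[0,0,0]],[[3.8,-2.55,0],[0,0,0]],[[0,0,3],[0,0,0]],[[0,0,2],[0,0,0]],[[0,0,0],[0,0,0]],[[0,0,0],[0,0,0]],[[0,0,0],[0,0,0]]]' --claw 7

```text
clock: 12.25
position: [564.1, 118.7, 231.4]
ee_rot: [-0.603, 0.797, -0.0, 0.001]
contact_force: [-0.0, -0.4, 0.3]
gripper_width: 70.0
grasp_force: 0.0
```

```bash
python3 - <<'E'
from h import *
s=arm.read_state();print(s["clock"],s["position"],R.from_quat(s["ee_rot"]).as_matrix().round(3).tolist())
d=cam("wrist"); cv2.imwrite("pics/w5.png",d["img"][:,:,::-1])
np.save("w5.npy",dict(d),allow_pickle=True)
for c in blobs(d,(20,80,60),(36,255,255),None,60)[:8]:
    r=cv2.fitEllipse(cv2.convexHull(c));print(np.round(r[0],1),np.round(r[1],1),ray(d,r[0],32)[0].round(1))
    print("corr box", (R.from_quat(s["ee_rot"]).as_matrix().T@(ray(d,r[0],32)[0]-s["position"])).round(1))
E
```

```text
12.25 [564.14242717 118.67304646 231.36592568] [[-0.272, -0.962, 0.002], [-0.962, 0.272, 0.0], [-0.001, -0.002, -1.0]]
[315.6 163.9] [52.  52.8] [558.5  81.3  32. ]
corr box [ 37.7  -4.4 199.3]
[323.1 242.7] [46.6 49. ] [571.5 152.3  32. ]
corr box [-34.2   2.4 199.4]
[533.1  82.2] [35.2 61. ] [369.6  66.   32. ]
corr box [103.8 173.3 199. ]
[47.3 43.1] [ 47.9 127.1] [737.6 -67.7  32. ]
corr box [ 132.4 -217.2  199.6]
[296.9 120.8] [ 6.4 68. ] [563.7  42.6  32. ]
corr box [ 73.5 -19.9 199.3]
[411.5 395.2] [12.4 36.8] [527.5 340.3  32. ]
corr box [-203.2   95.9  199.4]
[363.6 144.2] [11.9 36.5] [514.4  76.4  32. ]
corr box [ 54.4  36.7 199.3]
[275.  287.7] [ 5.3 41.5] [628.1 183.5  32. ]
corr box [-79.6 -43.6 199.5]
```

View pics/w5.png

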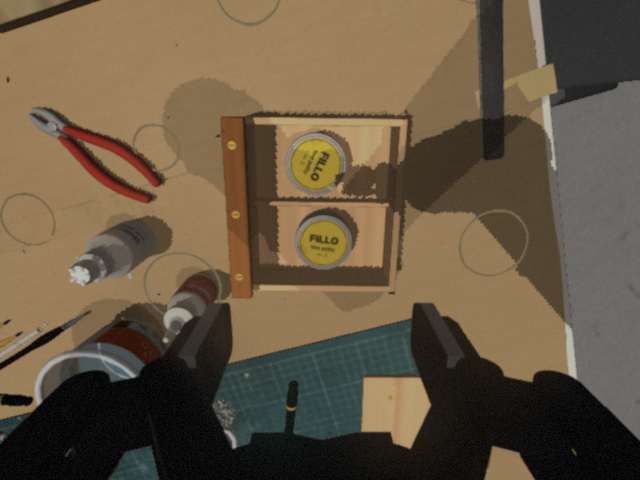

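Both tins are clear: A at (316,164) and B at (323,243), with room fore and aft for the fingers. I'll take A first.

>>> drive_tool --deltas '[[[2.0,-0.2,2],[0,0,0]],[[1.8,-0.25,4],[0,0,0]],[[0,0,4.5],[0,0,0]],[[0,0,3.5],[0,0,0]],[[0,0,1.5],[0,0,0]],[[0,0,0],[0,0,0]],[[0,0,0],[0,0,0]]]' --claw 6.6

```text
clock: 13.0
position: [558.6, 81.0, 76.5]
ee_rot: [-0.603, 0.797, -0.0, 0.001]
contact_force: [0.8, -0.2, 0.3]
gripper_width: 65.7
grasp_force: 0.0
```

```bash
python3 - <<'E'
from h import *
s=arm.read_state();print(s["clock"],s["position"],s["contact_force"])
M=R.from_quat(s["ee_rot"]).as_matrix()
d=cam("wrist"); np.save("w6.npy",dict(d),allow_pickle=True)
cv2.imwrite("pics/w6.png",d["img"][:,:,::-1])
for c in blobs(d,(20,80,60),(36,255,255),(200,100,500,400),300)[:3]:
    r=cv2.fitEllipse(cv2.convexHull(c));P=ray(d,r[0],32)[0];print(np.round(r[0],1),np.round(r[1],1),P.round(1),(M.T@(P-s["position"])).round(1))
E
```

```text
13.0 [558.62530663  80.98810288  76.46017248] [ 0.8118754  -0.16294192  0.3315599 ]
[320.5 272.6] [80.8 87.4] [558.5  80.9  32. ] [ 0.1  0.1 44.5]
[332.3 388.5] [65.5 78.7] [571.5 151.7  32. ] [-71.5   7.   44.5]
```

View pics/w6.png

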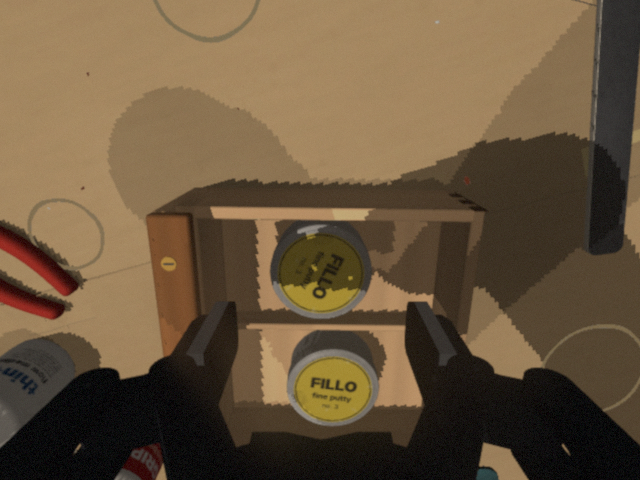

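The tin at (320,272) sits centred under the gripper, and both views agree. I'll go down and grip.

>>> drive_tool --deltas '[[[0,0,1.5],[0,0,0]],[[0,0,2],[0,0,0]],[[0,0,1.5],[0,0,0]],[[0,0,1],[0,0,0]],[[0,0,0.6],[0,0,0]],[[0,0,0],[0,0,0]],[[0,0,0],[0,0,0]]]'

```text
clock: 13.75
position: [559.1, 80.9, 15.2]
ee_rot: [-0.603, 0.797, -0.001, 0.003]
contact_force: [-13.4, -1.1, 26.3]
gripper_width: 65.8
grasp_force: 14.7
```

>>> drive_tool --deltas '[[[0,0,0],[0,0,0]],[[0,0,0],[0,0,0]],[[0,0,0],[0,0,0]],[[0,0,0],[0,0,0]]]' --claw 4.8

```text
clock: 14.15
position: [563.9, 81.5, 17.2]
ee_rot: [-0.604, 0.797, -0.003, 0.007]
contact_force: [-1.8, -3.9, 27.5]
gripper_width: 50.7
grasp_force: 58.6
```

>>> drive_tool --deltas '[[[0,0,-0.4],[0,0,0]],[[0,0,-0.3],[0,0,0]],[[0,0,0],[0,0,0]]]'

```text
clock: 14.45
position: [558.2, 80.6, 17.6]
ee_rot: [-0.603, 0.798, -0.0, 0.001]
contact_force: [-2.3, 0.1, 9.9]
gripper_width: 50.6
grasp_force: 63.2
```

```bash
python3 - <<'E'
from h import *
s=arm.read_state();print(s["clock"],s["position"],s["contact_force"],s["wrist_torque"],s["gripper_width"],s["grasp_force"])
M=R.from_quat(s["ee_rot"]).as_matrix();print(M.round(3).tolist())
d=cam("wrist")
cv2.imwrite("pics/w7.png",d["img"][:,:,::-1])
E
```

```text
14.45 [558.24737745  80.56244478  17.5919947 ] [-2.30486973  0.07902334  9.92402843] [ 0.01285366  0.54428827 -0.03519082] 50.580511098011286 63.24996152565291
[[-0.272, -0.962, 0.002], [-0.962, 0.272, 0.0], [-0.001, -0.002, -1.0]]
```

View pics/w7.png

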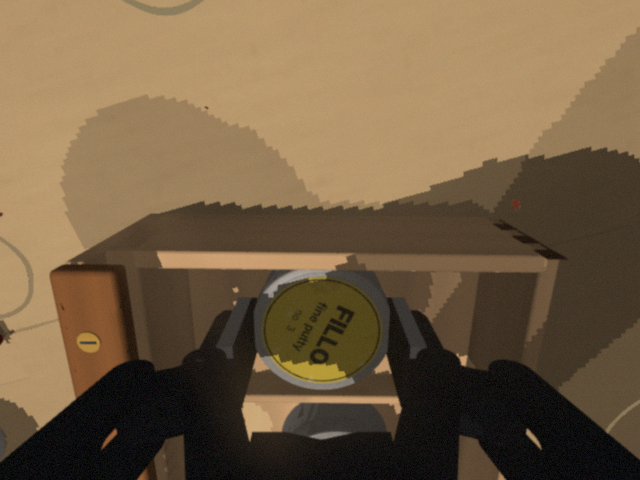

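The tin is held level between the pads at (320,330), with the left knuckle close to the batten. I'll lift gently.

>>> drive_tool --deltas '[[[0,0,-0.5],[0,0,0]],[[0,0,-0.5],[0,0,0]],[[0,0,-0.5],[0,0,0]],[[0,0,0],[0,0,0]]]'

```text
clock: 14.9
position: [557.9, 80.5, 31.7]
ee_rot: [-0.603, 0.798, -0.0, 0.0]
contact_force: [0.8, -0.8, -0.4]
gripper_width: 50.3
grasp_force: 62.5
```

>>> drive_tool --deltas '[[[0,0,-2],[0,0,0]],[[0,0,-4],[0,0,0]],[[0,0,-4.5],[0,0,0]],[[2,-0.4,-3],[0,0,0]],[[4.4,-0.9,0],[0,0,0]],[[4.7,-1,0],[0,0,0]],[[4.7,-1,0],[0,0,0]],[[4.7,-1,0],[0,0,0]],[[4.7,-1,0],[0,0,0]],[[4.4,-0.9,0],[0,0,0]],[[2.9,-0.6,0],[0,0,0]],[[0.8,-0.1,0],[0,0,0]]]'

```text
clock: 16.1
position: [532.2, -261.6, 165.5]
ee_rot: [-0.601, 0.799, 0.0, -0.0]
contact_force: [0.1, 0.6, -0.9]
gripper_width: 50.2
grasp_force: 62.6
```

>>> drive_tool --deltas '[[[0,0,0],[0,0,0]],[[0,0,0],[0,0,0]],[[0,0,0],[0,0,0]],[[0,0,0],[0,0,0]]]'

```text
clock: 16.5
position: [533.4, -257.6, 166.4]
ee_rot: [-0.604, 0.797, 0.0, 0.0]
contact_force: [-0.8, -0.9, -0.2]
gripper_width: 50.2
grasp_force: 62.6
```

```bash
cat > tins.py <<'E'
from h import *
import sys
s=arm.read_state();print(s["clock"],s["position"].round(1),s["gripper_width"],s["grasp_force"])
M=R.from_quat(s["ee_rot"]).as_matrix();print(M.round(4).tolist())
d=cam("wrist")
for c in blobs(d,(20,80,60),(36,255,255),None,300)[:6]:
    r=cv2.fitEllipse(cv2.convexHull(c))
    for z in map(float,sys.argv[1:]):
        P=ray(d,r[0],z)[0];print(np.round(r[0],1),np.round(r[1],1),z,P.round(1),"tool",(M.T@(P-s["position"])).round(1))
E
python3 tins.py 26 185
```

```text
16.5 [ 533.4 -257.6  166.4] 50.21596350758961 62.636544174220035
[[-0.2708, -0.9626, 0.0001], [-0.9626, 0.2708, 0.0001], [-0.0001, -0.0001, -1.0]]
[321.4 329.6] [106.  121.3] 26.0 [ 557.  -170.7   26. ] tool [-90.1   0.8 140.4]
[321.4 329.6] [106.  121.3] 185.0 [ 531.8 -261.4  185. ] tool [  4.1   0.6 -18.6]
[318.2 123.8] [64.6 67.4] 26.0 [ 515.5 -327.6   26. ] tool [ 72.2  -1.6 140.4]
[318.2 123.8] [64.6 67.4] 185.0 [ 513.6 -330.2  185. ] tool [ 75.3  -0.5 -18.6]
[527.5  54.5] [ 49.5 105.8] 26.0 [ 370.  -332.5   26. ] tool [116.4 137.1 140.3]
[527.5  54.5] [ 49.5 105.8] 185.0 [ 449.8 -332.4  185. ] tool [ 94.6  60.3 -18.7]
[ 29.2 152.1] [16.6 78.6] 26.0 [ 718.7 -364.5   26. ] tool [  52.8 -207.2  140.4]
[ 29.2 152.1] [16.6 78.6] 185.0 [ 602.7 -346.4  185. ] tool [ 66.7 -90.7 -18.6]
```

>>> drive_tool --deltas '[[[2,-0.1,0],[0,0,0]],[[3,-0.1,1],[0,0,0]],[[2,0,3],[0,0,0]],[[0,0,4],[0,0,0]],[[0,0,2.5],[0,0,0]],[[0,0,1.3],[0,0,0]],[[0,0,0.4],[0,0,0]],[[0,0,0],[0,0,0]],[[0,0,0],[0,0,0]],[[0,0,0],[0,0,0]],[[0,0,0],[0,0,0]]]'

```text
clock: 17.65
position: [516.6, -326.9, 45.4]
ee_rot: [-0.603, 0.798, -0.001, 0.001]
contact_force: [1.0, 0.5, -1.6]
gripper_width: 50.5
grasp_force: 62.6
```

>>> drive_tool --deltas '[[[0,0,0.3],[0,0,0]],[[0,0,0.2],[0,0,0]],[[0,0,0],[0,0,0]],[[0,0,0],[0,0,0]]]'

```text
clock: 18.05
position: [515.9, -326.8, 39.1]
ee_rot: [-0.603, 0.798, 0.0, -0.0]
contact_force: [-0.1, -0.5, -0.6]
gripper_width: 50.4
grasp_force: 62.6
```

>>> drive_tool --deltas '[[[0,0,0.1],[0,0,0]],[[0,0,0.1],[0,0,0]],[[0,0,0],[0,0,0]]]'

```text
clock: 18.35
position: [516.0, -326.8, 37.3]
ee_rot: [-0.603, 0.798, -0.0, -0.0]
contact_force: [0.2, 0.3, -0.1]
gripper_width: 50.3
grasp_force: 62.7
```

>>> drive_tool --deltas '[[[0,0,0.1],[0,0,0]],[[0,0,0],[0,0,0]],[[0,0,0],[0,0,0]]]'

```text
clock: 18.65
position: [516.3, -327.0, 37.2]
ee_rot: [-0.603, 0.798, -0.001, 0.0]
contact_force: [-1.3, -0.1, 6.0]
gripper_width: 50.5
grasp_force: 63.2
```

Contact at the height I predicted. Release, rise, and back off to check.

>>> drive_tool --deltas '[[[0,0,0],[0,0,0]],[[0,0,0],[0,0,0]],[[0,0,0],[0,0,0]],[[0,0,0],[0,0,0]]]' --claw 6.6

```text
clock: 19.05
position: [515.9, -326.7, 35.9]
ee_rot: [-0.603, 0.798, 0.0, -0.0]
contact_force: [-0.1, 0.3, -0.3]
gripper_width: 66.0
grasp_force: 0.0
```

>>> drive_tool --deltas '[[[0,0,-0.5],[0,0,0]],[[0,0,-2],[0,0,0]],[[0,0,-4],[0,0,0]],[[0,0,-4.5],[0,0,0]],[[-2,0,-3],[0,0,0]],[[-3,0,0],[0,0,0]],[[-2,0,0],[0,0,0]],[[0,0,0],[0,0,0]],[[0,0,0],[0,0,0]],[[0,0,0],[0,0,0]]]'

```text
clock: 20.05
position: [534.8, -259.9, 176.1]
ee_rot: [-0.603, 0.798, 0.0, -0.0]
contact_force: [-0.6, 0.7, -0.8]
gripper_width: 66.1
grasp_force: 0.0
```

```bash
python3 tins.py 52 26
python3 - <<'E'
from h import *
d=cam("scene")
for c in blobs(d,(22,100,80),(34,255,255),(280,200,540,450),15)[:4]:
    r=cv2.fitEllipse(cv2.convexHull(c));print(np.round(r[0],1),cv2.contourArea(c),ray(d,r[0],52)[0].round(1),ray(d,r[0],32)[0].round(1))
E
```

```text
20.05 [ 534.8 -259.9  176.1] 66.08578011058056 0.0
[[-0.2731, -0.962, -0.0004], [-0.962, 0.2731, -0.0001], [0.0002, 0.0003, -1.0]]
[321.  126.4] [68.3 71. ] 52.0 [ 515.1 -328.1   52. ] tool [ 70.9   0.3 124.2]
[321.  126.4] [68.3 71. ] 26.0 [ 515.3 -327.4   26. ] tool [ 70.3   0.3 150.2]
[374.1 327.2] [65.9 67.8] 52.0 [ 516.2 -173.3   52. ] tool [-78.3  41.5 124.2]
[374.1 327.2] [65.9 67.8] 26.0 [ 516.5 -157.6   26. ] tool [-93.4  45.5 150.2]
[522.3  58.1] [ 42.9 111.7] 52.0 [ 382.6 -333.3   52. ] tool [112.1 126.4 124.2]
[522.3  58.1] [ 42.9 111.7] 26.0 [ 369.9 -333.1   26. ] tool [115.4 138.6 150.2]
[ 40.9 154.7] [15.2 75.9] 52.0 [ 701.2 -361.7   52. ] tool [  52.5 -187.8  124.1]
[ 40.9 154.7] [15.2 75.9] 26.0 [ 719.4 -364.4   26. ] tool [  50.  -206.2  150.1]
[482.2 385.2] 393.5 [ 515.6 -327.6   52. ] [ 528.7 -324.1   32. ]
[335.4 238.3] 141.0 [559.5 137.6  52. ] [573.8 154.   32. ]
```

The first tin is within 1 mm of the bench tin's axis. Now tin B.

>>> drive_tool --deltas '[[[-2.5,0.4,0],[0,0,0]],[[-4.6,0.9,0],[0,0,0]],[[-4.7,0.9,0],[0,0,0]],[[-4.7,0.9,0],[0,0,0]],[[-4.7,0.9,0],[0,0,0]],[[-4.7,0.9,0],[0,0,0]],[[-4.7,0.9,0],[0,0,0]],[[-4.7,0.9,0],[0,0,0]],[[-3.5,0.7,0],[0,0,0]],[[-1.8,0.3,0],[0,0,0]],[[0,0,4],[0,0,0]],[[0,0,4],[0,0,0]]]' --claw 6.5

```text
clock: 21.35
position: [572.7, 152.7, 96.4]
ee_rot: [-0.603, 0.798, -0.0, 0.002]
contact_force: [1.0, 0.1, -0.9]
gripper_width: 65.0
grasp_force: 0.0
```

>>> drive_tool --deltas '[[[0,0,1.5],[0,0,0]],[[0,0,0],[0,0,0]],[[0,0,0],[0,0,0]],[[0,0,0],[0,0,0]]]'

```text
clock: 21.75
position: [572.9, 152.2, 82.9]
ee_rot: [-0.603, 0.798, -0.0, 0.002]
contact_force: [-0.1, 0.2, 0.6]
gripper_width: 65.2
grasp_force: 0.0
```

```bash
python3 tins.py 32 | head -4
```

```text
21.75 [572.9 152.2  82.9] 65.16993898630355 0.0
[[-0.273, -0.962, 0.0029], [-0.962, 0.273, 0.0012], [-0.002, -0.0024, -1.0]]
[322.8 267. ] [78.8 84.9] 32.0 [571.5 152.   32. ] tool [ 0.7  1.4 50.9]
[392.3 122.2] [ 18.4 145.8] 32.0 [519.7  89.8  32. ] tool [74.7 34.2 50.6]
```

>>> drive_tool --deltas '[[[0,0.1,1.5],[0,0,0]],[[0,0,2.5],[0,0,0]],[[0,0,1.5],[0,0,0]],[[0,0,0.7],[0,0,0]],[[0,0,0.3],[0,0,0]],[[0,0,0],[0,0,0]],[[0,0,0],[0,0,0]]]'

```text
clock: 22.5
position: [571.4, 152.8, 17.3]
ee_rot: [-0.603, 0.798, -0.0, 0.001]
contact_force: [-0.3, -0.2, 0.1]
gripper_width: 64.8
grasp_force: 0.0
```

>>> drive_tool --deltas '[[[0,0,0],[0,0,0]],[[0,0,0],[0,0,0]],[[0,0,0],[0,0,0]],[[0,0,0],[0,0,0]]]' --claw 4.8

```text
clock: 22.9
position: [571.5, 152.9, 17.8]
ee_rot: [-0.603, 0.798, -0.0, 0.001]
contact_force: [-0.7, -0.2, 5.6]
gripper_width: 49.9
grasp_force: 62.2
```

>>> drive_tool --deltas '[[[0,0,-0.5],[0,0,0]],[[0,0,-1.5],[0,0,0]],[[0,0,-3.5],[0,0,0]],[[0,0,-4.5],[0,0,0]],[[0,0,-4],[0,0,0]],[[1.5,-0.3,-2],[0,0,0]],[[3.5,-0.7,0],[0,0,0]],[[4.5,-0.9,0],[0,0,0]],[[4.5,-0.9,0],[0,0,0]],[[4.5,-0.9,0],[0,0,0]],[[4.5,-0.9,0],[0,0,0]],[[4.5,-0.9,0],[0,0,0]]]'

```text
clock: 24.1
position: [548.0, -128.7, 176.6]
ee_rot: [-0.603, 0.798, -0.0, 0.0]
contact_force: [0.1, 0.5, -0.8]
gripper_width: 50.4
grasp_force: 62.5
```

>>> drive_tool --deltas '[[[4.5,-0.8,0],[0,0,0]],[[4,-0.7,0],[0,0,0]],[[3,-0.5,0],[0,0,0]],[[1.5,-0.2,0],[0,0,0]],[[0,0,0],[0,0,0]],[[0,0,0],[0,0,0]],[[0,0,0],[0,0,0]],[[0,0,0],[0,0,0]]]'

```text
clock: 24.9
position: [534.7, -257.0, 176.4]
ee_rot: [-0.604, 0.797, -0.0, 0.0]
contact_force: [0.6, 0.1, -0.2]
gripper_width: 50.3
grasp_force: 62.5
```

```bash
python3 - <<'E'
from h import *
s=arm.read_state();print(s["clock"],s["position"].round(1),s["gripper_width"],s["grasp_force"])
M=R.from_quat(s["ee_rot"]).as_matrix();d=cam("wrist")
for c in blobs(d,(20,80,60),(36,255,255),(230,40,420,460),300)[:3]:
    r=cv2.fitEllipse(cv2.convexHull(c))
    for z in (52,s["position"][2]+14.5): print(np.round(r[0],1),z,(M.T@(ray(d,r[0],z)[0]-s["position"])).round(1))
E
```

```text
24.9 [ 534.7 -257.   176.4] 50.33933645912576 62.480521952052186
[321.1 330.6] 52 [-81.5   0.5 124.4]
[321.1 330.6] 190.90967567706085 [  1.2   0.4 -14.5]
[319.9 121.8] 52 [ 73.8  -0.4 124.4]
[319.9 121.8] 190.90967567706085 [ 75.8   0.  -14.5]
```

>>> drive_tool --deltas '[[[2,0,0],[0,0,0]],[[3,-0.06,1],[0,0,0]],[[2.2,0,3],[0,0,0]],[[0,0,3],[0,0,0]],[[0,0,2],[0,0,0]],[[0,0,1.2],[0,0,0]],[[0,0,0.5],[0,0,0]],[[0,0,0],[0,0,0]],[[0,0,0],[0,0,0]],[[0,0,0],[0,0,0]],[[0,0,0],[0,0,0]]]'

```text
clock: 26.05
position: [515.9, -327.7, 70.3]
ee_rot: [-0.603, 0.798, -0.001, 0.001]
contact_force: [0.6, -0.7, -0.4]
gripper_width: 50.2
grasp_force: 62.5
```

>>> drive_tool --deltas '[[[0,0,0.1],[0,0,0]],[[0,0,0.1],[0,0,0]],[[0,0,0],[0,0,0]],[[0,0,0],[0,0,0]]]'

```text
clock: 26.45
position: [515.3, -327.6, 67.2]
ee_rot: [-0.603, 0.798, 0.0, -0.0]
contact_force: [0.1, -0.3, -0.6]
gripper_width: 50.1
grasp_force: 62.5
```

>>> drive_tool --deltas '[[[0,0,0.2],[0,0,0]],[[0,0,0.1],[0,0,0]],[[0,0,0],[0,0,0]],[[0,0,0],[0,0,0]]]'

```text
clock: 26.85
position: [515.3, -327.6, 64.2]
ee_rot: [-0.603, 0.798, 0.0, -0.0]
contact_force: [0.2, -0.3, -0.6]
gripper_width: 50.4
grasp_force: 62.5
```

>>> drive_tool --deltas '[[[0,0,0.1],[0,0,0]],[[0,0,0],[0,0,0]],[[0,0,0],[0,0,0]]]'

```text
clock: 27.15
position: [515.3, -327.6, 63.2]
ee_rot: [-0.603, 0.798, 0.0, -0.0]
contact_force: [-0.1, -0.9, -0.9]
gripper_width: 50.0
grasp_force: 62.5
```

>>> drive_tool --deltas '[[[0,0,0.1],[0,0,0]],[[0,0,0],[0,0,0]],[[0,0,0],[0,0,0]]]'

```text
clock: 27.45
position: [515.5, -327.7, 62.9]
ee_rot: [-0.603, 0.798, -0.0, 0.0]
contact_force: [-0.1, 0.6, 4.2]
gripper_width: 50.1
grasp_force: 62.9
```

Contact. Release and back off.

>>> drive_tool --deltas '[[[0,0,0],[0,0,0]],[[0,0,0],[0,0,0]],[[0,0,0],[0,0,0]],[[0,0,0],[0,0,0]]]' --claw 6.6

```text
clock: 27.85
position: [515.3, -327.6, 62.0]
ee_rot: [-0.603, 0.798, 0.0, -0.0]
contact_force: [-0.5, -0.1, -0.1]
gripper_width: 66.1
grasp_force: 0.0
```

>>> drive_tool --deltas '[[[0,0,-0.5],[0,0,0]],[[0,0,-2],[0,0,0]],[[0,0,-4],[0,0,0]],[[0,0,-4.5],[0,0,0]],[[-2,0,-2],[0,0,0]],[[-3,0,0],[0,0,0]],[[-2,0,0],[0,0,0]],[[0,0,0],[0,0,0]],[[0,0,0],[0,0,0]],[[0,0,0],[0,0,0]],[[0,0,0],[0,0,0]]]'

```text
clock: 28.95
position: [534.1, -261.0, 192.1]
ee_rot: [-0.603, 0.798, 0.0, -0.0]
contact_force: [-0.3, 0.2, -0.5]
gripper_width: 65.5
grasp_force: 0.0
```

```bash
python3 tins.py 78 | head -4
python3 - <<'E'
from h import *
d=cam("scene")
for c in blobs(d,(22,100,80),(34,255,255),(280,200,540,450),15)[:3]:
    r=cv2.fitEllipse(cv2.convexHull(c));print(np.round(r[0],1),cv2.contourArea(c),ray(d,r[0],78)[0].round(1))
E
```

```text
28.95 [ 534.1 -261.   192.1] 65.5181075992923 0.0
[[-0.2737, -0.9618, -0.0004], [-0.9618, 0.2737, 0.0], [0.0001, 0.0004, -1.0]]
[320.6 128.6] [70.8 73.6] 78.0 [ 514.9 -328.1   78. ] tool [6.980e+01 1.000e-01 1.141e+02]
[371.9 319.8] [63.1 64.8] 78.0 [ 515.5 -186.8   78. ] tool [-66.2  38.1 114.1]
[485.8 377.9] 410.5 [ 515.2 -327.8   78. ]
```

The column is square: both views put the top tin within 1 mm of the bench tin's axis at 78 mm. Handing in.

```bash
python3 -c "
from bench import arm
print(arm.job_done())"
```

```text
the job is handed in; nothing more can be done
None
```

The job is handed in, with no verdict returned: the lid lies flat and right way up on the bench, overlapping the cutting mat's front edge, and both spare tins stand on the bench tin within about 1 mm of its axis, at about 29 s.

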